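Draw the anchor pin partway out of the demonstrator

TASK

Press the demonstrator's spring pedal right down to its stop, so that it pushes the anchor pin's handle out from between the cheeks, and let the pedal come back up. Then take the handle and draw the pin straight out of its snug bore, without forcing it sideways, until the groove round its shaft stands about 10 mm clear of the bore mouth, and finish while still holding it there; the pin must not come right out. Leave the tape measure, the foam sample, the brick slip and the bottle alone.

Things in the scene. Friction and masses are not known exactly. Their poses are not given: they have to be found in the camera images.
- stand: Wall-fixing demonstrator, fixed. Origin: under the centre of its bore block, on the counter; z up. A level bore runs along its x, 70 mm up; the pin is drawn out to -x. Plywood base x -75 to 115 mm, 100 wide, 15 thick. Aluminium bore block x -40 to 40 mm, 70 wide, top at 105 mm, through bore 19.5 mm. At the back two pivot plates (x 40 to 95 mm, 70 mm over all, top 140 mm) carry the pedal
- bore_mouth (a point): Centre of the bore's mouth in the block's front face, at (-40, 0, 70) mm of the stand, same axes: the pin is drawn out along its -x. Two upright steel cheeks stand in front of this face, each 8 mm thick, 45 to 95 mm above the counter, reaching 34 mm out from the face, 38 mm apart, with the pin's handle between them at the start
- pedal (a joint): Sprung pedal's angle in rad: 0 up at rest (arm slopes up 0.26 rad away from the block), 0.52 pressed down to its stop. Hinge along the stand's y at (67, 0, 124) mm of the stand. The spring takes about 4 N at the pad at first, 10 N at the stop, and lifts it again when let go. Its crank pushes the pin's tail, driving the pin about 27 mm out (-x); the pin stays there
- pedal_pad (a point): Middle of the top of the pedal's rubber-covered pad, 60 x 50 mm, 90 mm from the hinge, moving with the pedal: about 155 mm above the counter when up, 108 mm at the stop; at the start 152 mm along the stand's x. Press here straight down
- pin: Steel anchor pin, loose in the bore, 0.18 to 0.35 kg, its x along the stand's x. Origin: on its axis at the shoulder. Ribbed handle 28 mm across from x = 0 to -40 mm; shaft 18 mm across from x = 0 to +114 mm. At the start the shoulder is at the bore mouth and 6 mm of handle shows beyond the cheeks; after the pedal about 33 mm. With shoulder 60 mm from the mouth the groove is 10 mm clear
- pin_groove (a point): Middle of the 5 mm wide groove turned round the pin's shaft, on the axis, 50 mm behind the shoulder (x = +50 mm of the pin); hidden inside the bore at the start
- tape: Bystander: tape measure, 65 x 34 x 62 mm, standing beside the demonstrator. Origin: centre of its underside
- foam: Bystander: block of rigid foam insulation, 120 x 80 x 50 mm. Origin: centre of its underside
- slip: Bystander: brick slip, 100 x 65 x 20 mm, lying flat. Origin: centre of its underside
- bottle: Bystander: water bottle, 64 mm across, 190 mm tall, upright. Origin: centre of its underside
Things that resemble listed ones, but are neither listed nor needed, are in the scene too. There is more than one size of the pin; the one meant has the size given above.

How it is judged:
On the way, in this order (a step that is already met when the one before it is completed fails the run):
1. the pedal is pressed down to its stop (value of joint pedal above 0.48 rad), for 0.1 s.
2. the pedal is back up, with the pin still standing pushed out (value of joint pedal below 0.08 rad and x of pin in the frame of bore_mouth below -0.018 m), for 0.1 s.
3. the gripped pin is drawn out until its groove is clear of the bore mouth (contact force between the fingers and pin above 3 N and x of pin_groove in the frame of bore_mouth below -0.002 m), for 0.2 s.
At the end, for the whole second after the job is handed in: The pin is held still in the gripper (finger force over 3 N, slower than 10 mm/s), still in its bore and in line with it within 0.06 rad, the middle of its groove 2 to 18 mm clear of the bore mouth, and the pedal is back up (below 0.08 rad) (all of step 3 and x of pin_groove in the frame of bore_mouth above -0.018 m and angle between the x axis of pin and the x axis of stand, either way round below 0.06 rad and distance between the grasp point and pin below 0.065 m and linear speed of pin below 0.01 m/s and value of joint pedal below 0.08 rad); the arm keeps its last pose, push and grip.
It fails at once if the pin is drawn more than 90 mm out (x of pin in the frame of bore_mouth below -0.09 m).
It fails at once if the pin is forced against the demonstrator with more than 40 N (contact force between pin and stand above 40 N).
It fails at once if a bystander is moved more than 20 mm (distance of any of tape, foam, slip, bottle from where it was at the start of the episode above 0.02 m).
It also fails if it takes over 42 s, if anything falls off the work surface, if the arm or the gripper's body presses on something with over 40 N, if the wrist force passes 120 N, or if a joint passes its speed limit or range.

ROBOT

A 6-joint arm with a two-finger parallel gripper is mounted at the origin on the work surface. World frame = base frame: x ahead of the robot, y to its left, z up, the work surface at z = 0. Lengths are in m, angles in rad, forces in N, time in s.
With the tool pointing down it reaches from about 0.325 to 0.775 m from the base axis. Payload 5.5 kg.
Tool frame: the origin (TCP) lies at the very end of the fingers, on their centre line; the grasp point (between the pads) lies 19 mm behind it; x points along the fingers, y is the direction in which the jaws open and shut, and the axes are right-handed (so a half turn about x gives the same grasp; the last joint's range is limited). The gripper opens to 85 mm and grips with 20 to 120 N. Pads are 22 mm wide; open, the fingers measure 114 mm over their backs; the gripper's body (76 mm by 85 mm) begins 54 mm behind the grasp point. The pads swing forward as they close: fully open they stand 13 mm farther back than shut.
Start: joints at [-1.244, 0.091, 1.231, -0, 1.82, -0.057], TCP at [0.225, -0.556, 0.231] pointing down, gripper open.
Joint ranges: [-2.87, 2.87], [-0.86, 2.18], [0.17, 2.46], [-1.51, 4.65], [0.06, 2.69], [-2.65, 2.65]. Speed limits (rad/s): [2.57, 2.57, 3.01, 3.14, 3.14, 3.14].

INTERFACE

Orientations are given as a rotation vector (axis times angle).
In Python, from cell import monitor, viewer, ctrl gives the robot as it stands.
- The arm moves only by the shell command python3 -m jog 'ROWS'. ROWS is JSON, a list of rows, each a list of 5 numbers: the gripper's target within -1 to 1 (fully open at 1, half-way at 0, shut at -1), then the shift along the tool's x, y, z in m, then the turn about the tool's x in degrees. In form: [[hand, tx, ty, tz, yaw], ...]. A call has 1 to 12 rows; each row is the pose to reach, as a shift and turn from the pose commanded when the call began, along the tool's axes at that moment; what a row does not reach only later rows make up. A row lasts 1/8 s, in which the tool goes at most 62.5 mm and 10.7 degrees, less where a joint would pass 70% of its speed; a pose out of reach is approached as far as the arm can. A call with a gripper value outside its range is refused whole. The fingers move at their own pace and stop on an object; the grip force is fixed at half the most. Time passes only in rows, so rows that repeat a pose let the fingers close. It gives the time, the measured TCP pose, the force and the opening at its end, in the units of the state.
- monitor.state(): the state, without advancing time (a new reading comes with each control period).
- viewer.get_image(name): name is "scene" or "top" or "wrist"; returns the picture (420x560x3 uint8, blue, green, red); there is no depth.
- viewer.camera_model(name): a dict with "vertical_fov" (degrees; the focal length in pixels is half the picture's height over the tangent of half this angle, whatever the lens; pixels are square), "cx", "cy" (the principal point, pixels), "k1" (the pictures are not rectified: a ray, as slopes to the right and down, at radius r is drawn at 1 + k1 r^2 times it, then the intrinsics apply), "R" (3x3) and "t" (3): a world point X has camera coordinates R X + t. Camera axes: x right, y down, z forward; pixel columns grow to the right and rows downward; lengths in m; the calibration is good to about 2 mm. A picture is of the moment at which its call begins: read the wrist's pose just before it. camera_model takes no time and is no camera call; for the wrist camera it gives the pose at the moment of the call.
- ctrl.finish_job(): hands the job in, once; it reports no verdict.
The state is a dict: "clock": time; "joint_pos": joint angles; "joint_vel": joint speeds; "joint_efforts": joint torques, N m; "tcp_pos": TCP position; "orientation": TCP orientation; "force": force on the tool from outside, world axes, zero at the start; "ft_torque": the same for the moment, N m; "finger_gap": finger opening in m.
Only numpy, scipy, OpenCV 4.12 (cv2) and the standard library are available. Lean on these libraries where they do the work, as an engineer would, in place of code of your own. Each camera call takes 0.05 s, during which the arm holds its last target. There are 200 camera calls.

## Working session

There is one attempt and no reset: what is moved stays moved. The work goes in short steps, Python scripts to look and compute and a shell command to move; the robot and the scene stay as the last step left them, time stands still between calls to the robot, and variables do not carry over. Pictures are saved under pics/ and viewed, about 8 in all and at most 12, crops included, and the job is handed in when it is done.

```bash
mkdir -p pics; ls; python3 - <<'E'
from cell import monitor, viewer, ctrl
import cv2
s=monitor.state();print(s)
for n in("scene","top"):
    cv2.imwrite(f"pics/{n}0.png",viewer.get_image(n));print(n,viewer.camera_model(n))
print(viewer.camera_model("wrist"))
E
```

```text
pics
{'clock': 0.0, 'joint_pos': array([-1.24368884e+00,  9.18648476e-02,  1.23194796e+00,  1.80900061e-05,
        1.81983476e+00, -5.67481902e-02]), 'joint_vel': array([ 0.00130525,  0.00161763,  0.00053968,  0.00233389, -0.00069267,
        0.00107169]), 'joint_efforts': array([-1.33564754e-03, -4.58735490e+01, -4.18023455e+01, -1.23563891e-04,
        1.15405954e-02, -9.63706981e-07]), 'tcp_pos': array([ 0.22457556, -0.5560495 ,  0.23011226]), 'orientation': array([ 2.01176023,  0.39307017, -2.01229225]), 'force': array([-0.31511036, -0.3781061 , -0.79904769]), 'ft_torque': array([0.0058591 , 0.01682509, 0.0221598 ]), 'finger_gap': 0.08539301325495552}
scene {'vertical_fov': 48.065034647683134, 'cx': 280.29370121431845, 'cy': 216.52156514552243, 'k1': -0.15006969439465198, 'R': array([[-0.33465455,  0.94231617,  0.00682441],
       [ 0.60774992,  0.22135981, -0.76265318],
       [-0.72017107, -0.25107783, -0.64677164]]), 't': array([ 0.183307  , -0.28250851,  1.72404345])}
top {'vertical_fov': 49.258492320395106, 'cx': 286.57063886457985, 'cy': 209.9708747854072, 'k1': 0.011015603041271206, 'R': array([[-0.00541099, -0.99993116,  0.01041168],
       [-0.99455501,  0.00429771, -0.1041243 ],
       [ 0.10407238, -0.01091841, -0.99450979]]), 't': array([0.00560617, 0.61988379, 1.21072673])}
{'vertical_fov': 71.36519178908114, 'cx': 279.2345415661826, 'cy': 214.2380000494079, 'k1': -0.06441812110215124, 'R': array([[ 0.3753434 , -0.92688212, -0.00261942],
       [-0.8778639 , -0.3563974 ,  0.31989977],
       [-0.29744293, -0.11777277, -0.94744777]]), 't': array([-0.60053489, -0.04180106,  0.38067693])}
```

View pics/scene0.png

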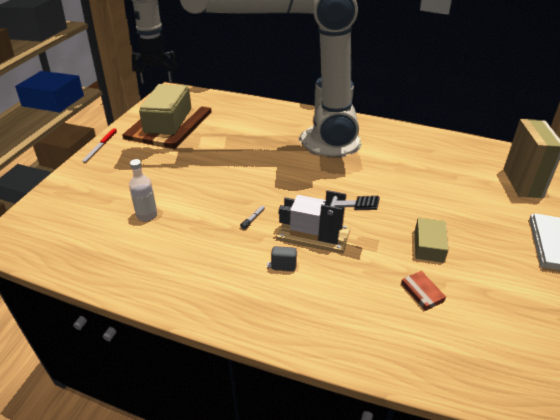

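View pics/top0.png

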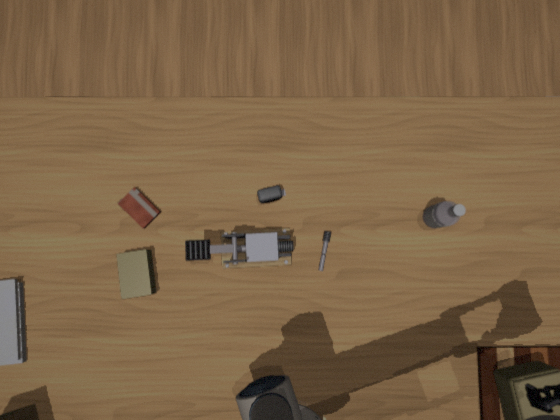

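Scene view: the stand is at (315,220), its pedal pad at (365,203), and the handle end is at (285,212). There is a loose pin-like thing at (252,217). Top view: pad (198,250), block (262,247), handle between cheeks (286,246), loose pin (325,250), tape (270,194), foam (136,274), slip (140,207), bottle (440,213). Candidates for the pin are the one in the bore (286,246) and the loose pin on the counter (325,250). I choose the one in the bore and check it in a crop.

```bash
cat > h.py <<'E'
from cell import monitor, viewer, ctrl
import cv2, numpy as np
from scipy.spatial.transform import Rotation as Rn
def K(m): 
    f=210/np.tan(np.radians(m['vertical_fov'])/2); return np.array([[f,0,m['cx']],[0,f,m['cy']],[0,0,1]])
def back(m,uv,z):
    d=cv2.undistortPoints(np.array([[uv]],float),K(m),np.array([m['k1'],0,0,0.]))[0,0]
    R=np.array(m['R']);t=np.array(m['t']); c=-R.T@t; r=R.T@np.r_[d,1]
    return c+r*(z-c[2])/r[2]
def proj(m,X):
    X=np.atleast_2d(np.array(X,float)); R=np.array(m['R']);t=np.array(m['t']);c=X@R.T+t; s=c[:,:2]/c[:,2:]
    s=s*(1+m['k1']*(s**2).sum(1,keepdims=True)); k=K(m); return s*k[0,0]+k[:2,2]
E
python3 - <<'E'
from h import *
a=cv2.imread('pics/top0.png')[180:290,110:350]
b=cv2.resize(a,None,fx=3.33,fy=3.33,interpolation=cv2.INTER_CUBIC);b=cv2.convertScaleAbs(b,alpha=1.6,beta=20)
cv2.imwrite('pics/c1.png',b);print(b.shape)
m=viewer.camera_model('top')
for n,uv,z in [('pad',(198,250),.155),('block',(262,247),.105),('hand',(286,246),.07)]: print(n,back(m,uv,z))
E
```

```text
(366, 799, 3)
pad [0.51074359 0.21848138 0.155     ]
block [0.51833227 0.06609027 0.105     ]
hand [0.52144333 0.00500281 0.07      ]
```

View pics/c1.png

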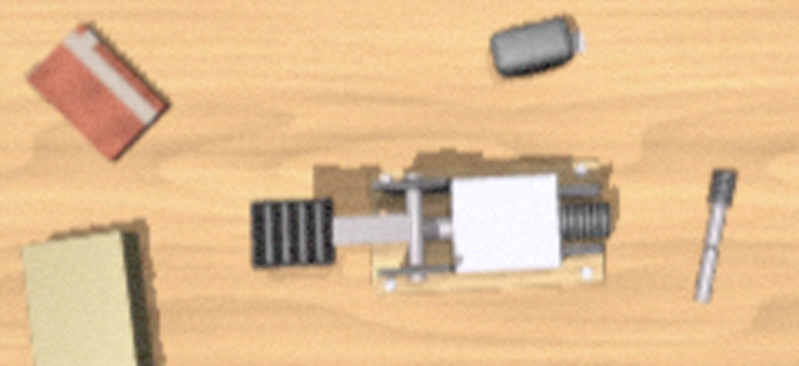

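The crop shows the stand's pin handle, ribbed and wide, at crop (585,220) between the cheeks. The loose pin at (715,235) is clearly thinner, so it is the decoy. The block-to-pad distance of 0.153 m agrees with the given 152 mm.

```bash
cat >> h.py <<'E'
O=np.array([.5183,.0661,0]); YAW=np.radians(92.9)
def stand(p,O=O,yaw=YAW): return O+Rn.from_euler('z',yaw).apply(p)
def go(target,yaw=YAW,s=None):
    s=s or monitor.state(); R=Rn.from_rotvec(s['orientation']).as_matrix()
    d=R.T@(np.array(target)-s['tcp_pos']); 
    sy=np.array([-np.sin(yaw),np.cos(yaw),0]); v=R.T@sy   # want tool y = +-sy
    a=np.degrees(np.arctan2(v[2],v[1])); a2=(a+90)%180-90
    print('pos',s['tcp_pos'].round(4),'tilt x',R[:,0].round(4),'shift',d.round(4),'turn',round(a2,2),'or',round(a2-np.sign(a2)*180,2),'j6',s['joint_pos'][5].round(3),'t',s['clock'])
E
python3 - <<'E'
from h import *
go(stand([.152,0,.22])); print(stand([.152,0,.22]))
print(Rn.from_rotvec(monitor.state()['orientation']).as_matrix().round(3))
E
```

```text
pos [ 0.2246 -0.5561  0.2302] tilt x [-6.0e-04  1.7e-03 -1.0e+00] shift [ 0.0114 -0.6106 -0.5551] turn -70.91 or 109.09 j6 -0.057 t 0.1
[0.51060987 0.21790534 0.22      ]
[[-0.001  0.374 -0.927]
 [ 0.002 -0.927 -0.374]
 [-1.    -0.002 -0.   ]]
```

```bash
python3 -m jog '[[-1,0.01,-0.61,-0.555,-71],[-1,0.01,-0.61,-0.555,-71],[-1,0.01,-0.61,-0.555,-71],[-1,0.01,-0.61,-0.555,-71],[-1,0.01,-0.61,-0.555,-71],[-1,0.01,-0.61,-0.555,-71],[-1,0.01,-0.61,-0.555,-71],[-1,0.01,-0.61,-0.555,-71],[-1,0.01,-0.61,-0.555,-71],[-1,0.01,-0.61,-0.555,-71],[-1,0.01,-0.61,-0.555,-71],[-1,0.01,-0.61,-0.555,-71]]'
python3 - <<'E'
from h import *
go(stand([.152,0,.22]))
E
```

```text
clock: 1.6
tcp_pos: [0.4851, 0.1491, 0.2219]
orientation: [1.17, 1.233, -1.171]
force: [1.1, -1.3, 0.8]
finger_gap: -0.0
pos [0.4851 0.1491 0.2219] tilt x [-1.e-04 -3.e-04 -1.e+00] shift [ 0.0018  0.0291 -0.0674] turn 0.11 or -179.89 j6 0.179 t 1.6
```

```bash
python3 -m jog '[[-1,0,0.029,-0.067,0],[-1,0,0.029,-0.067,0],[-1,0,0.029,-0.067,0],[-1,0,0.029,-0.067,0]]'
python3 - <<'E'
from h import *
cv2.imwrite('pics/w1.png',viewer.get_image('wrist')); m=viewer.camera_model('wrist')
go(stand([.152,0,.16])); 
for p in [[.152,0,.155],[-.04,.035,.105],[-.04,-.035,.105],[.04,.035,.105],[.04,-.035,.105],[-.08,0,.07]]: print(p,proj(m,stand(p)))
E
```

```text
clock: 2.1
tcp_pos: [0.5103, 0.2142, 0.2225]
orientation: [1.172, 1.232, -1.172]
force: [0.1, 0.3, 0.6]
finger_gap: 0.0001
pos [0.5103 0.214  0.2227] tilt x [ 7.e-04 -1.e-04 -1.e+00] shift [ 0.0627  0.0004 -0.0039] turn -0.01 or 179.99 j6 0.285 t 2.15
[0.152, 0, 0.155] [[278.63575111 222.37718801]]
[-0.04, 0.035, 0.105] [[248.45182964 363.09183257]]
[-0.04, -0.035, 0.105] [[308.96144968 363.13693842]]
[0.04, 0.035, 0.105] [[245.58229546 305.48447294]]
[0.04, -0.035, 0.105] [[311.85184516 305.53451708]]
[-0.08, 0, 0.07] [[278.7469791  365.36511003]]
```

View pics/w1.png

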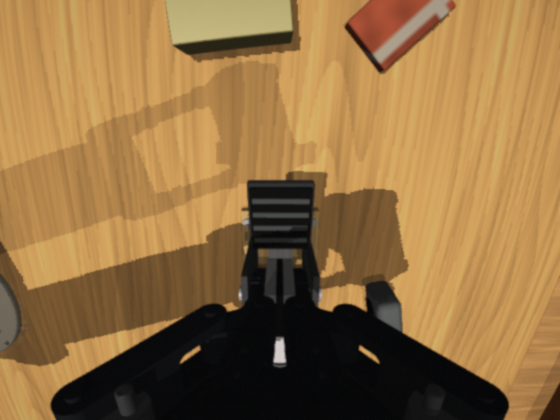

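The wrist view shows the pad centre at about (281,214), against a predicted (279,222). That is within 8 mm, so I press a few mm further out.

```bash
python3 -m jog '[[-1,0.05,0,-0.007,0],[-1,0.065,0,-0.007,0],[-1,0.075,0,-0.007,0],[-1,0.085,0,-0.007,0],[-1,0.092,0,-0.007,0],[-1,0.098,0,-0.007,0],[-1,0.104,0,-0.007,0],[-1,0.108,0,-0.007,0],[-1,0.108,0,-0.007,0]]'
```

```text
clock: 3.28
tcp_pos: [0.5108, 0.2235, 0.118]
orientation: [1.175, 1.233, -1.166]
force: [-3.7, 3.1, 8.8]
finger_gap: -0.0002
```

```bash
python3 -m jog '[[-1,0.004,0,0,0],[-1,0.007,0,0,0],[-1,0.009,0,0,0],[-1,0.009,0,0,0]]'
```

```text
clock: 3.78
tcp_pos: [0.511, 0.2228, 0.1106]
orientation: [1.175, 1.232, -1.166]
force: [-6.4, 0.7, 14.9]
finger_gap: -0.0002
```

```bash
python3 -m jog '[[-1,0.002,0,0,0],[-1,0.004,0,0,0],[-1,0.004,0,0,0],[-1,0.004,0,0,0]]'
```

```text
clock: 4.28
tcp_pos: [0.5112, 0.2228, 0.1101]
orientation: [1.177, 1.23, -1.164]
force: [-14.0, -1.4, 28.3]
finger_gap: 0.0
```

Commanding 4 mm more moved the tip 0.5 mm and doubled the force to 28 N, so the pedal is on its stop. Now I release it and go above the handle.

```bash
python3 -m jog '[[-1,-0.03,0,0,0],[-1,-0.07,0,0,0],[-1,-0.11,0,0,0],[0,-0.11,0,0,0],[1,-0.11,0,0,0]]'
python3 - <<'E'
from h import *
go(stand([-.115,0,.19]))
cv2.imwrite('pics/top1.png',cv2.convertScaleAbs(cv2.resize(viewer.get_image('top')[200:300,170:350],None,fx=4,fy=4,interpolation=cv2.INTER_CUBIC),alpha=1.6,beta=20))
E
```

```text
clock: 4.9
tcp_pos: [0.5103, 0.222, 0.2116]
orientation: [1.172, 1.232, -1.17]
force: [-0.2, 0.2, -0.7]
finger_gap: 0.0357
pos [0.5103 0.222  0.2116] tilt x [ 1.e-03  1.e-04 -1.e+00] shift [ 2.160e-02 -1.000e-04  2.711e-01] turn 0.05 or -179.95 j6 0.298 t 4.9
```

View pics/top1.png

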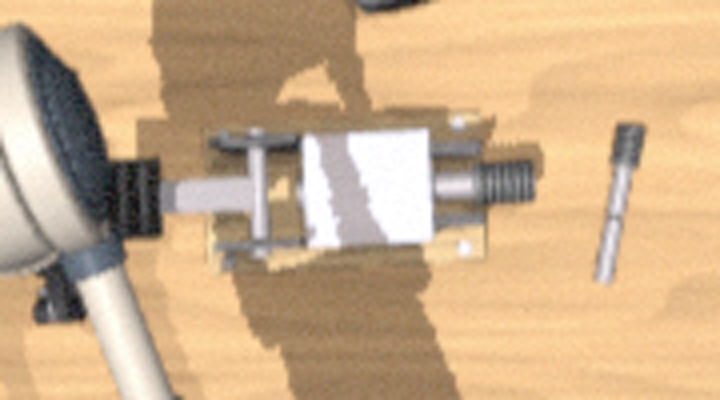

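The pin stands out: shaft visible at crop (455,184), handle at (507,181), and the pedal is up again. Next I go above the handle for a close look.

```bash
python3 -m jog '[[1,0.02,0,0.27,0],[1,0.02,0,0.27,0],[1,0.02,0,0.27,0],[1,0.02,0,0.27,0],[1,0.02,0,0.27,0],[1,0.02,0,0.27,0],[1,0.02,0,0.27,0],[1,0.02,0,0.27,0]]'
python3 - <<'E'
from h import *
cv2.imwrite('pics/w2.png',viewer.get_image('wrist')); m=viewer.camera_model('wrist')
go(stand([-.115,0,.19])); print('cam',-np.array(m['R']).T@m['t'])
for p in [[-.04,.035,.105],[-.04,-.035,.105],[.04,.035,.105],[.04,-.035,.105],[-.107,0,.07],[-.067,0,.07]]: print(p,proj(m,stand(p)))
t=viewer.camera_model('top')
for c in [(450,185),(478,183),(535,181)]: print(back(t,((c[0]+.5)/4-.5+170,(c[1]+.5)/4-.5+200),.075))
E
```

```text
clock: 5.95
tcp_pos: [0.5241, -0.0461, 0.191]
orientation: [1.17, 1.235, -1.17]
force: [0.6, -0.5, -0.3]
finger_gap: 0.0854
pos [ 0.5242 -0.0461  0.1912] tilt x [ 0.e+00  2.e-04 -1.e+00] shift [ 0.0012 -0.0002  0.0026] turn 0.19 or -179.81 j6 -0.206 t 6.0
cam [0.52071311 0.03483055 0.33337134]
[-0.04, 0.035, 0.105] [[231.96061564 128.46610972]]
[-0.04, -0.035, 0.105] [[324.66545792 128.86687869]]
[0.04, 0.035, 0.105] [[227.78434306   9.63042839]]
[0.04, -0.035, 0.105] [[329.65984853  10.06508984]]
[-0.107, 0, 0.07] [[278.21275146 201.13398219]]
[-0.067, 0, 0.07] [[278.35692965 158.14635244]]
[0.52169011 0.01511636 0.075     ]
[ 0.52289234 -0.00308136  0.075     ]
[ 0.52400013 -0.04014447  0.075     ]
```

View pics/w2.png

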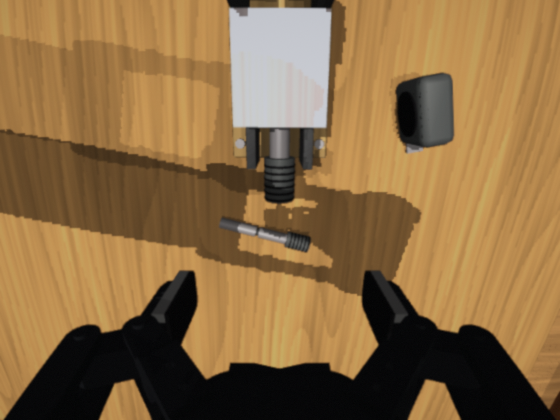

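The block's front corners are at (233,127) and (328,127), and the handle's outer end is at (279,201). Both agree with the prediction within 2–3 px. I measure the axis in an enlarged crop.

```bash
python3 - <<'E'
from h import *
a=cv2.imread('pics/w2.png')[0:210,220:340]
b=np.vstack([a[120:210]]);b=cv2.resize(b,None,fx=6,fy=6,interpolation=cv2.INTER_CUBIC)
cv2.imwrite('pics/c2.png',cv2.convertScaleAbs(b,alpha=1.5,beta=20))
g=cv2.cvtColor(cv2.imread('pics/w2.png'),6)
for r in (30,60,90,110):
    d=np.diff(g[r].astype(int)); print(r,[(i,d[i]) for i in range(215,345) if abs(d[i])>25])
m=viewer.camera_model('wrist')
print(proj(m,[stand([x,y,.07]) for x,y in((-.107,.014),(-.107,-.014),(-.075,.014),(-.075,-.014),(-.06,.009),(-.06,-.009),(-.107,-.004))]).round(1))
E
```

```text
30 [(229, np.int64(28)), (329, np.int64(-43)), (330, np.int64(-51))]
60 [(230, np.int64(30)), (328, np.int64(-47)), (329, np.int64(-45)), (341, np.int64(32))]
90 [(231, np.int64(31)), (326, np.int64(-28)), (327, np.int64(-61)), (328, np.int64(-31)), (333, np.int64(36))]
110 [(231, np.int64(35)), (232, np.int64(32)), (326, np.int64(-53)), (327, np.int64(-37)), (332, np.int64(34))]
[[263.3 201.1]
 [293.2 201.2]
 [262.8 167. ]
 [293.8 167.1]
 [268.2 150.2]
 [288.5 150.3]
 [282.5 201.2]]
```

View pics/c2.png

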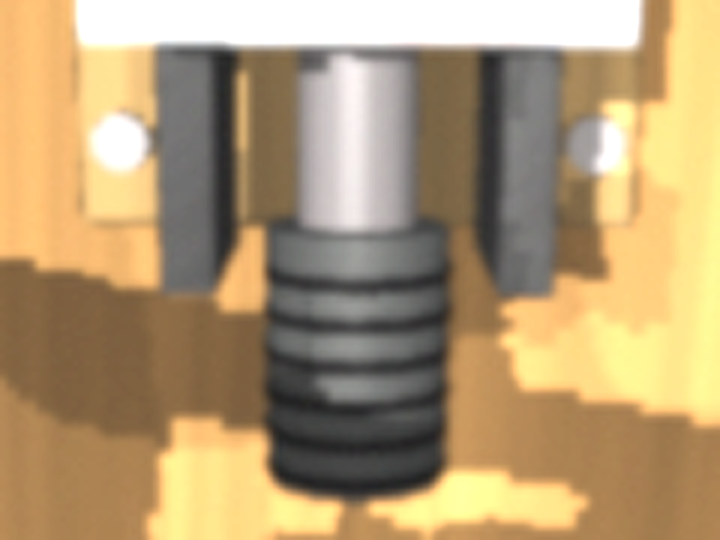

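```bash
python3 - <<'E'
from h import *
go(stand([-.093,-.0008,.051]))
E
```

```text
pos [ 0.5242 -0.0461  0.1912] tilt x [ 0.e+00  2.e-04 -1.e+00] shift [ 0.1402  0.0007 -0.0194] turn 0.19 or -179.81 j6 -0.206 t 6.0
```

```bash
python3 -m jog '[[1,0.03,0.0007,-0.0194,0.2],[1,0.08,0.0007,-0.0194,0.2],[1,0.12,0.0007,-0.0194,0.2],[1,0.14,0.0007,-0.0194,0.2],[1,0.14,0.0007,-0.0194,0.2],[1,0.14,0.0007,-0.0194,0.2]]'
python3 - <<'E'
from h import *
go(stand([-.093,-.0008,.051]))
E
```

```text
clock: 6.75
tcp_pos: [0.525, -0.0278, 0.0534]
orientation: [1.174, 1.229, -1.171]
force: [-0.1, -0.2, 0.7]
finger_gap: 0.0857
pos [ 0.525  -0.0278  0.0534] tilt x [ 3.2e-03 -4.0e-04 -1.0e+00] shift [ 0.0023 -0.0012 -0.0012] turn -0.1 or 179.9 j6 -0.167 t 6.75
```

```bash
python3 -m jog '[[0.2,0,0,0,0],[0.2,0,0,0,0]]'
python3 - <<'E'
from h import *
go(stand([-.093,-.0008,.051]))
E
```

```text
clock: 7.0
tcp_pos: [0.5245, -0.028, 0.0525]
orientation: [1.174, 1.23, -1.172]
force: [0.3, 0.3, -0.9]
finger_gap: 0.0524
pos [ 0.5245 -0.028   0.0525] tilt x [ 2.1e-03 -2.0e-04 -1.0e+00] shift [ 0.0015 -0.0007 -0.0013] turn -0.12 or 179.88 j6 -0.167 t 7.0
```

Settling towards the target. I close in gently and read the forces.

```bash
python3 -m jog '[[-0.2,0.001,-0.0005,0,0],[-0.3,0.001,-0.0005,0,0],[-0.4,0.001,-0.0005,0,0],[-1,0.001,-0.0005,0,0],[-1,0.001,-0.0005,0,0],[-1,0.001,-0.0005,0,0]]'
python3 - <<'E'
from h import *
s=monitor.state();print(s['force'],s['ft_torque'],s['finger_gap']);go(stand([-.093,-.0008,.051]))
E
```

```text
clock: 7.75
tcp_pos: [0.5232, -0.0279, 0.0503]
orientation: [1.173, 1.232, -1.173]
force: [-2.7, -0.2, 2.8]
finger_gap: 0.0262
[-2.65990218 -0.24319352  2.79929954] [0.00687184 0.42250282 0.10989588] 0.026202970872387606
pos [ 0.5232 -0.0279  0.0503] tilt x [-2.e-04 -1.e-04 -1.e+00] shift [-0.0007  0.0006 -0.0011] turn -0.11 or 179.89 j6 -0.167 t 7.75
```

```bash
python3 -m jog '[[-1,0,0.0003,0.002,0],[-1,0,0.0003,0.004,0],[-1,0,0.0003,0.006,0],[-1,0,0.0003,0.008,0],[-1,0,0.0003,0.010,0],[-1,0,0.0003,0.010,0]]'
```

```text
clock: 8.5
tcp_pos: [0.5239, -0.0361, 0.0501]
orientation: [1.175, 1.235, -1.171]
force: [-1.9, 7.0, 3.0]
finger_gap: 0.0262
```

```bash
python3 -m jog '[[-1,0,0,0.002,0],[-1,0,0,0.004,0],[-1,0,0,0.006,0],[-1,0,0,0.008,0],[-1,0,0,0.010,0],[-1,0,0,0.012,0],[-1,0,0,0.014,0],[-1,0,0,0.014,0]]'
python3 - <<'E'
from h import *
s=monitor.state();print(s['force'],s['ft_torque'],s['finger_gap']);go(stand([-.126,-.0008,.051]))
E
```

```text
clock: 9.5
tcp_pos: [0.5247, -0.0525, 0.05]
orientation: [1.173, 1.231, -1.174]
force: [-1.4, -1.1, -1.3]
finger_gap: 0.0266
[-1.36413719 -1.13995896 -1.30567484] [-0.08195796  0.09938403  0.08591231] 0.02657172630981713
pos [ 0.5247 -0.0525  0.05  ] tilt x [-2.e-04 -8.e-04 -1.e+00] shift [-0.0009  0.0004  0.0073] turn -0.14 or 179.86 j6 -0.212 t 9.5
```

```bash
python3 -m jog '[[-1,0,0,0.002,0],[-1,0,0,0.004,0],[-1,0,0,0.006,0],[-1,0,0,0.0075,0],[-1,0,0,0.0075,0],[-1,0,0,0.0075,0],[-1,0,0,0.0075,0]]'
python3 - <<'E'
from h import *
s=monitor.state();print(s['force'],s['ft_torque'],s['finger_gap']);go(stand([-.126,-.0008,.051]))
cv2.imwrite('pics/wf.png',viewer.get_image('wrist'));m=viewer.camera_model('wrist')
a=cv2.imread('pics/wf.png')[100:320,150:410];cv2.imwrite('pics/c3.png',cv2.convertScaleAbs(cv2.resize(a,None,fx=2.6,fy=2.6,interpolation=cv2.INTER_CUBIC),alpha=1.5,beta=20))
for x in(-.04,-.0475,-.0525,-.1):
  u=proj(m,stand([x,-.0008,.079 if x>-.09 else .084]))[0];print(x,u,((u-[150,100])*2.6).round())
E
```

```text
clock: 10.38
tcp_pos: [0.5251, -0.0595, 0.0502]
orientation: [1.173, 1.232, -1.174]
force: [-0.9, -0.6, -2.2]
finger_gap: 0.0263
[-0.91305881 -0.63089371 -2.24885517] [-0.19832072  0.11789739  0.00994389] 0.0263062209592395
pos [ 0.5251 -0.0595  0.0502] tilt x [ 0.e+00 -4.e-04 -1.e+00] shift [-0.0008  0.0003  0.0002] turn -0.12 or 179.88 j6 -0.226 t 10.375
-0.04 [277.25294374 103.3357923 ] [331.   9.]
-0.0475 [277.3105033  124.48155444] [331.  64.]
-0.0525 [277.34841456 138.17108194] [331.  99.]
-0.1 [277.61482676 257.58211277] [332. 410.]
```

View pics/c3.png

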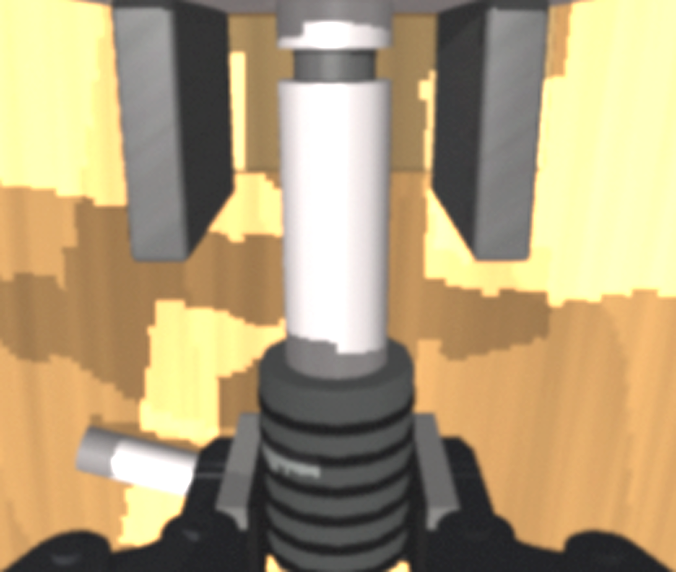

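The groove shows fully at crop rows 48–82. My stand estimate would put it at rows 64–99 for 10 mm, so it is about 8 mm clear of the mouth. I draw 2 mm more and hold.

```bash
python3 -m jog '[[-1,0,0,0.001,0],[-1,0,0,0.002,0],[-1,0,0,0.002,0],[-1,0,0,0.002,0],[-1,0,0,0.002,0],[-1,0,0,0.002,0]]'
python3 - <<'E'
from h import *
m=viewer.camera_model('wrist');im=viewer.get_image('wrist')
g=cv2.cvtColor(im,6);print(g[100:150,270:285].mean(1).round().astype(int))
print(proj(m,[stand([x,-.0008,.079]) for x in(-.0475,-.0525)]+[stand([-.074,.023,.095])]))
s=monitor.state();print(s['force'],s['finger_gap'],s['tcp_pos'],abs(s['joint_vel']).max())
cv2.imwrite('pics/top2.png',cv2.convertScaleAbs(cv2.resize(viewer.get_image('scene')[150:300,220:420],None,fx=3.5,fy=3.5,interpolation=cv2.INTER_CUBIC),alpha=1.2))
E
```

```text
clock: 11.18
tcp_pos: [0.5252, -0.0613, 0.0502]
orientation: [1.173, 1.232, -1.173]
force: [-0.2, 0.8, -2.0]
finger_gap: 0.026
[ 81  84 102 145 182 190 190 190 190 190 190 190 189 189 189 188 188 178
 136  77  58  68  74  74  74  74  74  74  74  74  71  94 157 181 184 184
 183 183 183 182 182 182 182 181 181 181 180 180 180 180]
[[277.35069523 119.29656602]
 [277.38700939 133.10922479]
 [208.69056578 199.82274199]]
[-0.78705     0.34824545 -2.01225629] 0.026045784404970226 [ 0.52525078 -0.06129994  0.05019265] 0.0024638391720161463
```

View pics/top2.png

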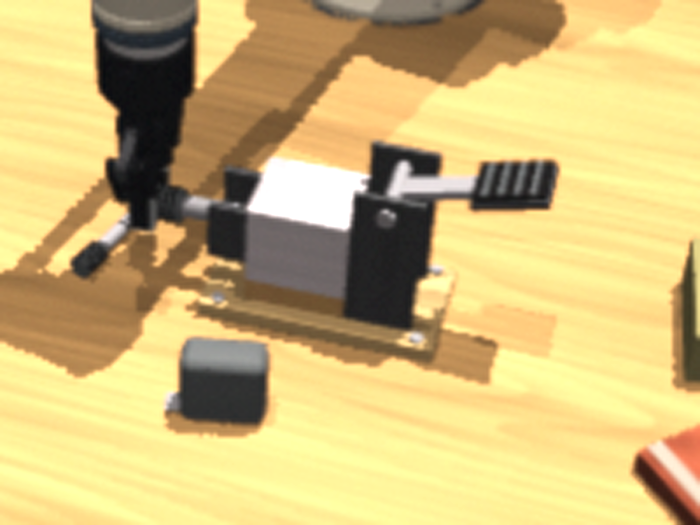

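The groove now spans rows 118.5–131.5, against 119–133 predicted for 10 mm clear. The scene view shows the pedal up at (515,180), the pin held level, and the tape and decoy where they were. I hand in.

```bash
python3 -c "
from cell import ctrl
print(ctrl.finish_job())"
```

```text
the job is handed in; nothing more can be done
None
```

I pressed the pedal down to its stop, let it come back up, and drew the anchor pin out until its groove stood about 9.6 mm clear of the bore mouth. I handed the job in at about 11.3 s of the 42 s, with the arm still holding the pin there.

- **Pedal:** Near the bottom, 4 mm more of commanded travel moved the tip only 0.5 mm, and the upward force rose to 28 N. I took that as the stop. In the last picture the pedal was back up, and the pin had stayed pushed out for the grasp.
- **Pin:** I measured it moving about 33 mm with the gripper. The highest force reading during the draw was 7 N along the bore, and sideways it stayed under 3 N. At the end the gripper opening was 26 mm and the forces were about 2 N, with the arm practically still. That is narrower than the 28 mm handle, which I put down to the ribs.
- **Bystanders:** The tape was where it had been in the last picture. The foam and brick slip were only partly in that view, and the bottle was not in it. The arm never went near those three.
- **Disagreements:** My position estimate was 0.5–1.5 mm off sideways for the bore block and handle, and up to about 7 mm off for the pedal pad. I corrected for both before acting. The 9.6 mm depends on that same estimate, so it could be off by about 2 mm. No checks failed.

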